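Image a counting chamber with a two-stage capture key

ROBOT

A 6-joint arm with a two-finger parallel gripper is mounted at the origin on the work surface. World frame = base frame: x ahead of the robot, y to its left, z up, the work surface at z = 0. Lengths are in mm, angles in rad, forces in N, time in s.
With the tool pointing down it reaches from about 275 to 850 mm from the base axis. Payload 19 kg.
Tool frame: the origin (TCP) lies on the centre line of the jaws, within the pads' length; the fingertips stand 11 mm ahead of it and the grasp point (between the pads) lies 8 mm behind it; z points along the fingers, y is the line along which they close (so a half turn about z gives the same grasp; the last joint's range is limited). The gripper opens to 85 mm and grips with 20 to 120 N. Pads are 22 mm wide; open, the fingers measure 114 mm over their backs; the gripper's body (76 mm by 85 mm) begins 54 mm behind the grasp point. The pads swing forward as they close: fully open they stand 13 mm farther back than shut.
Start: joints at [-1.416, 0.15, 1.437, -0, 1.554, -0.134], TCP at [163.736, -551.164, 242.267] pointing down, gripper open.
Joint ranges: [-2.8, 2.8], [-0.68, 2.1], [0.12, 2.68], [-1.39, 4.53], [0.16, 2.79], [-2.81, 2.81]. Speed limits (rad/s): [1.89, 1.89, 2.22, 3.01, 3.01, 3.01].

INTERFACE

Orientations are given as a unit quaternion [x, y, z, w].
In Python, from bench import arm gives the robot as it stands. The module is installed in compiled form; this text tells all that it offers. Calls block until the motion is done:
- arm.move_ptp(position, orientation): joint-space move of the TCP to a pose.
- arm.move_l(position, feed=150, orientation=None): straight line of the TCP; orientation=None keeps the orientation; feed is the mean speed in mm/s.
- arm.move_joints(angles): joint-space move.
- arm.gripper_to(opening, newtons=None): finger opening in mm; newtons is the grip in N (None keeps the last); returns when the fingers have stopped.
- arm.hold(seconds).
- arm.ik(position, orientation): joint angles nearest the present ones, or None.
- arm.observe(): the state.
- arm.capture(name): name is "scene" or "top" or "wrist"; returns the picture (480x640x3 uint8, blue, green, red); there is no depth.
- arm.camera_params(name): a dict with "mtx" (3x3 intrinsics, pixels), "rvec" (rotation vector, rad) and "tvec" (3), from world to camera coordinates, as OpenCV has them. Camera axes: x right, y down, z forward; pixel columns grow to the right and rows downward; lengths in mm; the calibration is good to about 2 mm. A picture is of the moment at which its call begins: read the wrist's pose just before it. camera_params takes no time and is no camera call; for the wrist camera it gives the pose at the moment of the call.
A pose or a line that the arm cannot do raises arm.Unreachable and nothing moves.
- arm.finish_job(): hands the job in; it is judged then, once.
The state is a dict: "time_s": time; "joints": joint angles; "qvel": joint speeds; "effort": joint torques, N m; "tool_pos": TCP position; "eef_rot": TCP orientation; "force": force on the tool from outside, world axes, zero at the start; "ft_torque": the same for the moment, N m; "width": finger opening in mm; "grasp_force": force on a finger pad.
Only numpy, scipy, OpenCV 4.12 (cv2) and the standard library are available. Lean on these libraries where they do the work, as an engineer would, in place of code of your own. Each camera call takes 0.05 s, during which the arm holds its last target. There are 200 camera calls.

TASK

Slide the glass counting chamber along the warming plate towards the plate's front edge (the robot's side) until its end sticks out over the edge, then pick it up by that end and lay it flat between the guides of the imager's stage, centred over the blue lens window. Then press the imager's green key to its first click and hold it there for a good second so it can focus, press it fully home to take the picture, and let it come up again. Do not drop the chamber, do not press the key before the chamber is in place, and leave the other slides and ware where they are.

Things in the scene. Friction and masses are not known exactly. Their poses are not given: they have to be found in the camera images.
- chamber: Glass counting chamber: pale blue-green flat slab 76 (x) x 36 (y) x 4.5 mm, 25 to 42 g, dark H-shaped grooves in its middle; loose. The widest, flattest of three slides on the warming plate, in any of three lanes 80 mm apart, within 0.2 rad of the plate's x axis. Origin: centre of its underside; x along its length (-x end towards the plate's front edge), z up.
- warmer: Warming plate, fixed: white housing, flat dark grey top 240 (x) x 260 (y) mm, 55 mm above the bench, no rim. Origin: centre of its underside, on the bench; -x points to its front edge (display side, towards the robot), 120 mm from the origin. The housing below the 10 mm thick top plate stands 7 mm back.
- imager: Slide imager, fixed, left or right of the warming plate: white instrument 280 (x) x 260 (y) mm, deck 75 mm above the bench; -x is its front, towards the robot. A grey module along its rear (x from 72 to 134 mm) rises 30 mm over the deck. On the deck a black T-shaped stage plate, 14 mm thick. Origin: centre of its underside, on the bench.
- bay (a point): Centre of the blue 18 mm lens window, on the stage surface, 89 mm above the bench, axes as the imager's: the chamber's origin goes here, long side along x. Side guides 3 mm high, 44 mm apart, at x -8 to 44 mm; end stop 3 mm high at x 42 mm. From x -12 to -47 mm the stage is a tongue 26 mm wide: fingers holding the chamber's front end by its width pass down beside it, 14 mm deep.
- key_top (a point): Centre of the top of the green two-stage capture key: flat round cap, 32 mm wide, 16 mm over the imager's deck (top 91 mm above the bench when up), at (-80, 80) mm in the imager's frame. Pressed straight down, 4 mm to the first click and 5 mm more to fully home; nothing beside it is higher than the deck by more than 2 mm within 40 mm.
- key (a joint): First stage of the key, m: 0 up, 0.004 at the first click. A light spring, 1 N at the start and 3 N at 4 mm; after that the key stands firm until 9 N.
- shutter (a joint): Second stage of the key, m: 0 until more than 9 N presses the key; 0.005 fully home (about 13.5 N), where it stops hard. The key springs back up when let go.
- slide_a: Culture slide with pink wells, 76 x 26 x 12 mm, loose on the warming plate; leave it. Origin: centre of its underside.
- slide_b: Culture slide with amber wells, 76 x 26 x 12 mm, loose on the warming plate; leave it. Origin: centre of its underside.
- oil: Small amber oil jar, 26 mm wide, 42 mm high, loose on the imager's deck behind the key; leave it. Origin: centre of its underside.
- well_plate: Six-well plate, 85 x 127 x 20 mm, loose on the bench near the robot, left; leave it. Origin: centre of its underside.
- spray: White bottle with blue cap, 68 mm wide, 190 mm high, at the far side of the bench; leave it. Origin: centre of its underside.
- tip_box: Blue pipette-tip box, 87 x 127 x 63 mm, on the bench near the robot, right; leave it. Origin: centre of its underside.
Not all that is in view belongs to the job. Of the things shaped like the chamber, the glass one is meant.

How it is judged:
By the outcome, as a careful person would: the job done as asked, in the order asked, and still so for the second after the job is handed in, with the robot touching nothing.
It also fails if it takes over 64 s, if anything falls off the work surface, if the arm or the gripper's body presses on something with over 40 N, if the wrist force passes 120 N, or if a joint passes its speed limit or range.

## Working session

There is one attempt and no reset: what is moved stays moved. The work goes in short steps, each a Python script; the robot and the scene stay as the last script left them, time stands still between calls to the robot, and variables do not carry over. Pictures are saved under pics/ and viewed, at most 10 in all, crops included, and the job is handed in when it is done.

```bash
mkdir -p pics; python3 - <<'E'
from bench import arm
import cv2
for n in("scene","top"):
    im=arm.capture(n); cv2.imwrite(f"pics/{n}0.png",im)
    p=arm.camera_params(n); print(n,p)
print(arm.observe())
E
```

```text
scene {'mtx': array([[459.39280206,   0.        , 322.77646769],
       [  0.        , 459.39280206, 241.3988422 ],
       [  0.        ,   0.        ,   1.        ]]), 'rvec': array([ 0.82994688,  2.73439271, -0.81776014]), 'tvec': array([ 455.17398054, -179.0853291 , 1522.11693277])}
top {'mtx': array([[566.93229306,   0.        , 312.1543108 ],
       [  0.        , 566.93229306, 235.80435883],
       [  0.        ,   0.        ,   1.        ]]), 'rvec': array([ 2.1838687 , -2.14926153,  0.09437605]), 'tvec': array([ -48.11338801,  541.39941577, 1294.08398686])}
{'time_s': 0.1, 'joints': array([-1.41602223e+00,  1.50915394e-01,  1.43789346e+00, -3.52684804e-05,
        1.55382814e+00, -1.33978745e-01]), 'qvel': array([ 4.52809933e-04, -1.64421185e-03, -1.22512321e-03, -5.62874139e-04,
       -7.93183633e-04, -2.18780568e-05]), 'effort': array([ 4.04515100e-03, -7.14380765e+01, -5.71795321e+01, -3.96093935e-05,
        7.08361622e-03, -1.63304037e-05]), 'tool_pos': array([ 163.68668103, -551.00367056,  241.78416239]), 'eef_rot': array([ 9.89595637e-01,  1.43875652e-01, -2.30598370e-05, -5.21957572e-04]), 'force': array([ 0.08595337,  0.37628763, -0.83574543]), 'ft_torque': array([ 0.02474589,  0.04600608, -0.00559114]), 'grasp_force': 0.0, 'width': 85.36166574204962}
```

View pics/top0.png

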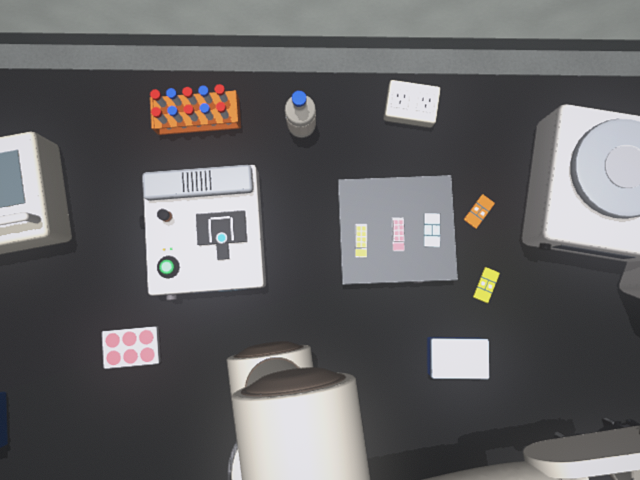

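View pics/scene0.png

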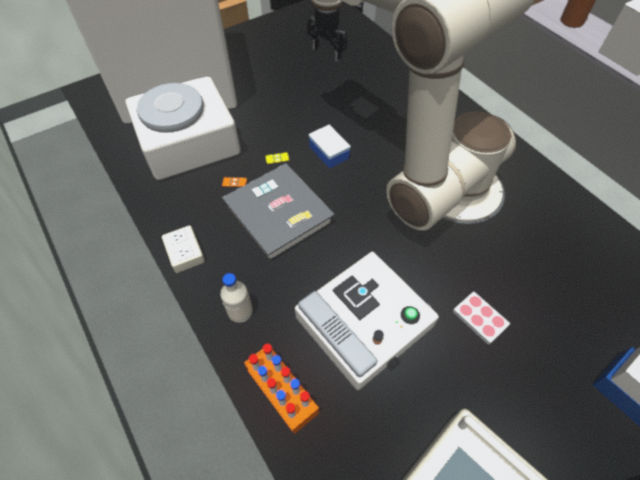

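Slide-shaped things in the top view: (361,240) amber wells, (398,234) pink wells, (432,230) pale blue with dark H grooves, plus (480,211) orange and (486,285) yellow on the bench. The one at (432,230) is pale, wide and on the plate, so it fits the chamber. I'll confirm it in a wrist close-up.

```bash
cat > h.py <<'E'
from bench import arm
import cv2, numpy as np
from scipy.spatial.transform import Rotation as R
def cam(n):
    p=arm.camera_params(n); return p['mtx'],cv2.Rodrigues(p['rvec'])[0],p['tvec'].ravel()
def plane(c,uv,z):
    K,Rm,t=c; uv=np.atleast_2d(np.float64(uv)); C=-Rm.T@t
    d=np.c_[uv,np.ones(len(uv))]@np.linalg.inv(K).T@Rm
    return C+d*((z-C[2])/d[:,2])[:,None]
def tri(c1,u1,c2,u2):
    P=[c[0]@np.c_[c[1],c[2]] for c in(c1,c2)]
    X=cv2.triangulatePoints(P[0],P[1],np.float64(np.atleast_2d(u1)).T,np.float64(np.atleast_2d(u2)).T); return (X[:3]/X[3]).T
def proj(c,X): return cv2.projectPoints(np.float64(np.atleast_2d(X)),cv2.Rodrigues(c[1])[0],c[2],c[0],None)[0][:,0]
def down(yaw):  # tool z down, tool x axis at yaw in world (tool y = yaw-90deg)
    return (R.from_euler('z',yaw)*R.from_euler('x',np.pi)).as_quat()
E
python3 - <<'E'
from h import *
np.set_printoptions(precision=1,suppress=True)
c=cam('top')
print('plate',plane(c,[(339,180),(451,176),(457,280),(342,284)],55))
print('slides',plane(c,[(361,240),(398,234),(432,230)],62))
print('imager',plane(c,[(143,172),(255,166),(264,287),(148,295)],75))
print('bay,key',plane(c,[(221,238),(167,267)],90))
o=arm.observe(); Rt=R.from_quat(o['eef_rot']).as_matrix(); w=cam('wrist'); C=-w[1].T@w[2]
print('cam in tool',Rt.T@(C-o['tool_pos']),'axes',(w[1]@Rt).T,w[0])
print('yaw tool', R.from_quat(o['eef_rot']).as_matrix())
E
```

```text
plate [[ 669.1  -99.4   55. ]
 [ 682.2 -356.3   55. ]
 [ 444.2 -368.    55. ]
 [ 431.  -109.    55. ]]
slides [[ 530.8 -150.5   62. ]
 [ 545.7 -234.    62. ]
 [ 556.  -310.8   62. ]]
imager [[677.1 347.   75. ]
 [694.6  92.4  75. ]
 [421.3  65.2  75. ]
 [399.3 323.1  75. ]]
bay,key [[527.8 161.9  90. ]
 [461.7 279.3  90. ]]
cam in tool [  66.     0.9 -131.6] axes [[ 0.  -1.  -0.3]
 [ 1.   0.   0. ]
 [-0.  -0.3  1. ]] [[332.    0.  312.7]
 [  0.  332.  235.3]
 [  0.    0.    1. ]]
yaw tool [[ 1.   0.3 -0. ]
 [ 0.3 -1.   0. ]
 [ 0.  -0.  -1. ]]
```

```bash
python3 - <<'E'
from h import *
import pickle
S=[]
for i,(x,y,z) in enumerate([(570,-300,150),(500,-300,150)]):
    (arm.move_ptp if i==0 else lambda p,q:arm.move_l(p,feed=120))((x,y,z),down(0.05))
    arm.hold(0.2)
    c=cam('wrist'); im=arm.capture('wrist'); cv2.imwrite(f'pics/w{i}.png',im); S.append(c)
pickle.dump(S,open('w.pkl','wb'))
print(arm.observe()['time_s'],arm.observe()['joints'].round(2))
a=[cv2.imread(f'pics/w{i}.png')[60:480,:] for i in(0,1)]
cv2.imwrite('pics/pair.png',cv2.resize(np.vstack([x[:,120:520] for x in a]).reshape(840,400,3),(400,840)) if 0 else np.hstack([x[:,120:520] for x in a]))
E
```

```text
3.1083 [-0.67  0.22  1.55  0.    1.38  0.85]
```

View pics/pair.png

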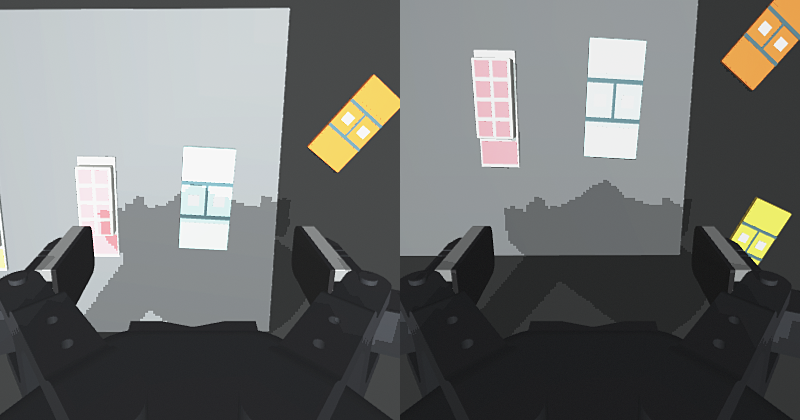

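Both wrist views show the pale slab with dark teal H grooves at (207,198)/(615,98) of the pair. To its left are the pink-well slide, and on the bench the orange and yellow look-alikes. Next: an enlarged crop to confirm, and sub-pixel corners.

```bash
cat >> h.py <<'E'
def refine(im,pts,w=5):
    g=cv2.cvtColor(im,cv2.COLOR_BGR2GRAY)
    return cv2.cornerSubPix(g,np.float32(pts).reshape(-1,1,2).copy(),(w,w),(-1,-1),(3,50,.01))[:,0]
E
python3 - <<'E'
from h import *
import pickle
np.set_printoptions(precision=1,suppress=True)
S=pickle.load(open('w.pkl','rb')); I=[cv2.imread(f'pics/w{i}.png') for i in(0,1)]
p0=refine(I[0],[(302,207),(356,209),(348,310),(299,308)]); p1=refine(I[1],[(309,98),(367,100),(355,219),(304,216)])
print(p0,p1)
X=tri(S[0],p0,S[1],p1); print('tri',X)
for z in(59.5,):
  for s,p in((S[0],p0),(S[1],p1)):
    P=plane(s,p,z); print('pl',P[:,:2],P.mean(0), np.linalg.norm(P[0]-P[3]),np.linalg.norm(P[0]-P[1]))
# plate front edge in w1
e=plane(S[1],[(200-0,315),(400,315)],55); print('edge guess',e)
# right plate corner: w1 crop(681,254)->(401,314)
print('corner w1',plane(S[1],refine(I[1],[(401,314)]),55), 'w0 rear', plane(S[0],refine(I[0],[(409,69)]),55),'w0 front',plane(S[0],refine(I[0],[(391,390)]),55))
c=I[1][70:300,220:440]; cv2.imwrite('pics/crop1.png',cv2.resize(c,None,fx=2.6,fy=2.6,interpolation=cv2.INTER_CUBIC))
E
```

```text
[[303.2 206.5]
 [356.1 209.4]
 [346.4 309.5]
 [298.5 307.4]] [[309.7  96.9]
 [366.3 100.6]
 [355.4 218.4]
 [303.5 215.4]]
tri [[ 595.1 -294.2   59.7]
 [ 594.8 -330.    59. ]
 [ 519.5 -329.4   59.3]
 [ 519.9 -293.8   60. ]]
pl [[ 595.1 -294.1]
 [ 594.9 -330.2]
 [ 519.6 -329.4]
 [ 519.6 -293.9]] [ 557.3 -311.9   59.5] 75.43744667275068 36.027278959030724
pl [[ 595.1 -294.4]
 [ 594.8 -329.7]
 [ 519.6 -329.3]
 [ 519.8 -293.8]] [ 557.3 -311.8   59.5] 75.35239794471822 35.355926476278285
edge guess [[ 438.1 -218.9   55. ]
 [ 445.8 -370.1   55. ]]
corner w1 [[ 446.4 -369.6   55. ]] w0 rear [[ 685.1 -356.5   55. ]] w0 front [[ 445.8 -369.8   55. ]]
```

View pics/crop1.png

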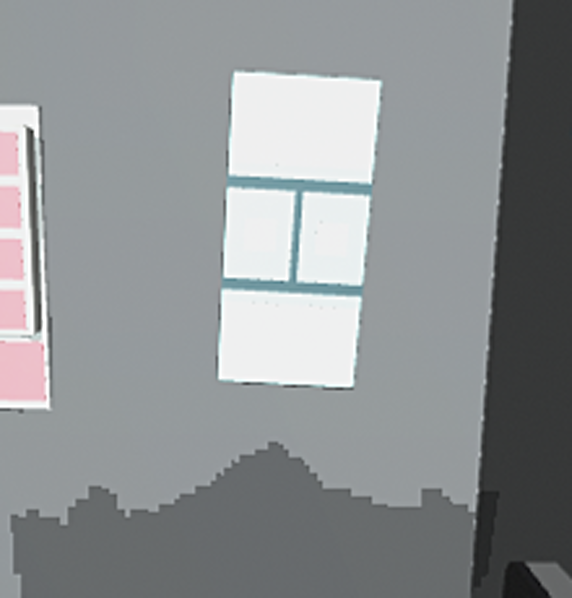

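The crop shows clear glass with teal H grooves on the plate, so it is the chamber (centre 557,-312, top at 59.5, yaw -0.007). The front edge lies at x≈443 there. Now descend astride it, sensing the plate.

```bash
cat >> h.py <<'E'
PY=0.0552; CY=-0.007
def at(c,yaw,x,y=0): return np.array([c[0]+x*np.cos(yaw)-y*np.sin(yaw), c[1]+x*np.sin(yaw)+y*np.cos(yaw)])
def fz(): return arm.observe()['force'][2]
E
python3 - <<'E'
from h import *
g=at((557.3,-311.9),CY,10); q=down(CY)
arm.gripper_to(44,20)
arm.move_ptp((*g,100),q); arm.move_l((*g,73),feed=80); arm.hold(.2)
b=fz(); z=73
while z>60:
    z-=.7; arm.move_l((*g,z),feed=30); f=fz()-b
    if abs(f)>2.5: break
print('contact z',z,f,arm.observe()['tool_pos'])
arm.move_l((*g,z+1.3),feed=30)
w=arm.gripper_to(36,20); arm.hold(.2); o=arm.observe()
print(o['width'],o['grasp_force'],o['force']-[0,0,b],o['tool_pos'],o['time_s'])
E
```

```text
contact z 63.19999999999996 10.022803361789284 [ 567.38756556 -312.00504882   63.96470555]
35.83954011081749 4.077559914439917 [-0.24680764 -0.41085169  7.4572565 ] [ 567.59644935 -312.138305     65.01618297] 8.9083
```

```bash
python3 - <<'E'
from h import *
o=arm.observe(); p=o['tool_pos']
arm.gripper_to(38,20)
g=at((557.3,-311.9),CY,10)
arm.move_l((*g,65.3),feed=20); arm.gripper_to(33,20); arm.hold(.1); o=arm.observe()
print(o['width'],o['grasp_force'],o['force'],o['tool_pos'])
u=np.array([np.cos(PY),np.sin(PY)])
# chamber centre target: overhang 29 mm
E0=np.array([446.1,-369.7]); C=np.array([557.3,-311.9])
s=(C-E0)@u; d=s-(38-29)
T=C-d*u; tg=at(T,PY,10); print('travel',d,'target',T)
arm.move_l((*tg,65.3),feed=50,orientation=down(PY)); arm.hold(.1); o=arm.observe()
print(o['width'],o['grasp_force'],o['force'],o['tool_pos'])
arm.gripper_to(44); arm.move_l((*tg,100),feed=100)
v=at(T,PY,-30); arm.move_l((*v,170),feed=150,orientation=down(PY)); arm.hold(.2)
c=cam('wrist'); im=arm.capture('wrist'); cv2.imwrite('pics/w2.png',im)
import pickle; pickle.dump(c,open('w2.pkl','wb')); print(T,arm.observe()['time_s'])
pr=proj(c,[(*at(T,PY,x,y),59.5) for x,y in((38,18),(38,-18),(-38,-18),(-38,18))]); print(pr)
E
```

```text
34.89825743103392 20.265365866944194 [-0.29461166  0.52605058  0.0592941 ] [ 567.24865215 -311.92271541   65.17309827]
travel 105.2195675424421 target [ 452.24069587 -317.70517098]
35.36205276327731 19.994332194328308 [-0.0401096   0.20858812  0.44669645] [ 462.33234257 -317.1401052    65.28438799]
[ 452.24069587 -317.70517098] 13.7333
[[285.96600168 141.87688159]
 [337.46496046 141.94379584]
 [335.36271062 245.88278353]
 [287.9669009  245.81559036]]
```

View pics/w2.png

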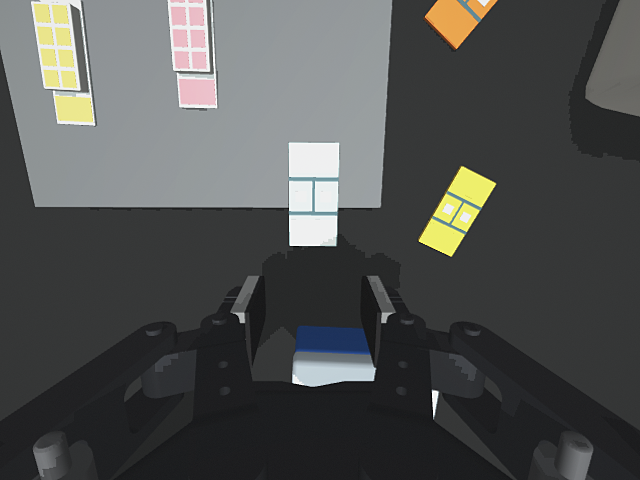

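The chamber spans (289,142)–(339,246), with its front sticking out past the plate edge (row 207). The tip box's top shows at (335,350). I'll measure the corners and check the tip-box clearance.

```bash
python3 - <<'E'
from h import *
import pickle
np.set_printoptions(precision=1,suppress=True)
c=pickle.load(open('w2.pkl','rb')); im=cv2.imread('pics/w2.png')
p=refine(im,[(289,143),(339,143),(338,246),(289,246)]); P=plane(c,p,59.5)[:,:2]; print(p,P,P.mean(0))
a=(P[0]+P[1]-P[2]-P[3])/2; print('yaw',np.arctan2(a[1],a[0]),np.linalg.norm(a))
print('edge',plane(c,[(230,207.5),(375,207.5)],55),'box',plane(c,[(298,327),(368,327),(296,352),(374,354)],63))
print('slides now vs before')
print(plane(cam('top'),[(430,338),(489,338)],63))
E
```

```text
[[288.3 142.2]
 [338.6 142.2]
 [335.8 245.6]
 [289.1 245.4]] [[ 489.1 -299.3]
 [ 491.  -334.4]
 [ 415.5 -338.1]
 [ 413.6 -302.7]] [ 452.3 -318.6]
yaw 0.046556775571301084 75.53789412934111
edge [[ 439.5 -257.    55. ]
 [ 445.6 -365.6   55. ]] box [[ 346.7 -312.6   63. ]
 [ 349.9 -368.7   63. ]
 [ 323.6 -312.    63. ]
 [ 325.4 -376.1   63. ]]
slides now vs before
[[ 314.6 -305.2   63. ]
 [ 316.9 -435.8   63. ]]
```

```bash
python3 - <<'E'
from h import *
import pickle
S=[]
for i,p in enumerate([(505,200,180),(440,200,180)]):
    if i: arm.move_l(p,feed=120)
    else: arm.move_ptp(p,down(0.09))
    arm.hold(.15); S.append(cam('wrist')); cv2.imwrite(f'pics/b{i}.png',arm.capture('wrist'))
pickle.dump(S,open('b.pkl','wb')); print(arm.observe()['time_s'],arm.observe()['joints'].round(2))
a=[cv2.imread(f'pics/b{i}.png')[0:380,120:520] for i in(0,1)]
cv2.imwrite('pics/bp.png',np.hstack(a))
E
```

```text
16.725 [ 0.27 -0.01  1.74 -0.    1.42  1.75]
```

View pics/bp.png

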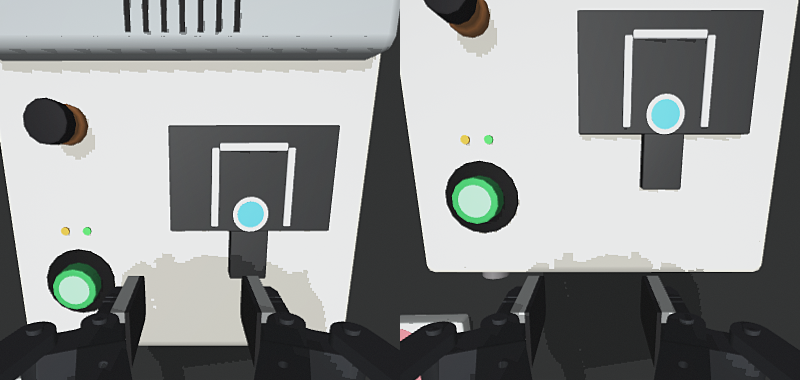

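The two views show the blue window at (250,214)/(665,114), the stage and guides around it, and the green key top at (74,290)/(475,201) of the pair. The deck around the window is clear.

```bash
python3 - <<'E'
from h import *
import pickle
np.set_printoptions(precision=1,suppress=True)
S=pickle.load(open('b.pkl','rb')); I=[cv2.imread(f'pics/b{i}.png') for i in(0,1)]
def blob(im,lo,hi,box):
    x0,y0,x1,y1=box; h=cv2.cvtColor(im[y0:y1,x0:x1],cv2.COLOR_BGR2HSV); m=cv2.inRange(h,lo,hi)
    cs=max(cv2.findContours(m,0,2)[0],key=cv2.contourArea); M=cv2.moments(cs); (e,ax,_)=cv2.fitEllipse(cs)
    return np.array([M['m10']/M['m00']+x0,M['m01']/M['m00']+y0]),ax
W=[blob(I[0],(85,80,120),(105,255,255),(330,180,420,250)),blob(I[1],(85,80,120),(105,255,255),(340,80,430,150))]
print(W,'bay',tri(S[0],W[0][0],S[1],W[1][0]),[plane(S[i],W[i][0],89) for i in(0,1)])
K=[blob(I[0],(50,40,170),(85,130,255),(150,250,240,325)),blob(I[1],(50,40,170),(85,130,255),(150,160,250,240))]
print(K,'key',tri(S[0],K[0][0],S[1],K[1][0]),[plane(S[i],K[i][0],91) for i in(0,1)])
a=refine(I[0],[(289,126),(460,126),(451,231),(291,231)],4);b=refine(I[1],[(298,10),(483,12),(469,133),(300,133)],4)
print('stage',a,b,tri(S[0],a,S[1],b))
for s,p in((S[0],a),(S[1],b)):
    P=plane(s,p,89); print([np.arctan2(*(P[i]-P[j])[[0,1]]) for i,j in((0,1),(3,2))], P[:,:2])
    v=[P[i]-P[j] for i,j in((0,1),(3,2))]; print('yaw',[np.arctan2(-w[0],w[1]) for w in v])
gl=[(339,38),(428,38)]
E
```

```text
[(array([370.2, 213.9]), (24.199573516845703, 25.801624298095703)), (array([385.2, 113.7]), (27.054580688476562, 29.403085708618164))] bay [[529.4 160.9  89.5]] [array([[529.3, 160.8,  89. ]]), array([[529.4, 160.8,  89. ]])]
[(array([193.3, 289.9]), (27.204347610473633, 29.534910202026367)), (array([192.1, 200.7]), (23.65424919128418, 28.322885513305664))] key [[463.4 280.9  92.2]] [array([[462.9, 280.7,  91. ]]), array([[463.2, 281.8,  91. ]])]
stage [[288.  125.2]
 [459.4 124.8]
 [448.2 230. ]
 [290.1 230.2]] [[297.   10. ]
 [483.5   9.7]
 [468.9 133.1]
 [298.7 133.8]] [[581.8 220.9  88.1]
 [591.9 111.7  88.1]
 [522.8 105.3  88.2]
 [512.4 214.5  87.2]]
[np.float64(-0.09189136851628091), np.float64(-0.0915920298364256)] [[581.8 220.8]
 [591.8 112. ]
 [522.9 105.6]
 [512.9 214.5]]
yaw [np.float64(0.09189136851628091), np.float64(0.0915920298364256)]
[np.float64(-0.09191988993860982), np.float64(-0.09467298566506058)] [[581.5 220.8]
 [591.5 112. ]
 [522.7 105.7]
 [512.4 214.3]]
yaw [np.float64(0.09191988993860982), np.float64(0.09467298566506058)]
```

```bash
python3 - <<'E'
from h import *
import pickle
np.set_printoptions(precision=2,suppress=True)
g=at((452.3,-318.6),.05,-27); q=down(.05)
arm.gripper_to(46,30)
arm.move_ptp((*g,120),q); arm.move_l((*g,57),feed=70); arm.hold(.15); b=arm.observe()
arm.gripper_to(30,30); arm.hold(.15); o=arm.observe()
print(o['width'],o['grasp_force'],o['force']-b['force'],o['tool_pos'])
arm.move_l((*g,66),feed=30); arm.move_l((*g,150),feed=110); arm.hold(.2)
o=arm.observe(); c=cam('wrist'); im=arm.capture('wrist'); cv2.imwrite('pics/g0.png',im); pickle.dump((c,o),open('g.pkl','wb'))
print(o['width'],o['grasp_force'],o['tool_pos'],o['time_s'])
yaw=.05; pr=proj(c,[(*at(o['tool_pos'],yaw,27+x,y),o['tool_pos'][2]+2.5) for x,y in((38,18),(38,-18),(-38,-18),(-38,18))]); print(pr)
E
```

```text
34.92213066895578 30.793558359146118 [-1.2   0.27  5.6 ] [ 425.44 -320.07   57.23]
34.922268717332805 30.338112115859985 [ 425.15 -319.81  149.39] 21.9917
[[262.04 147.94]
 [357.78 148.03]
 [351.37 328.06]
 [268.89 327.98]]
```

View pics/g0.png

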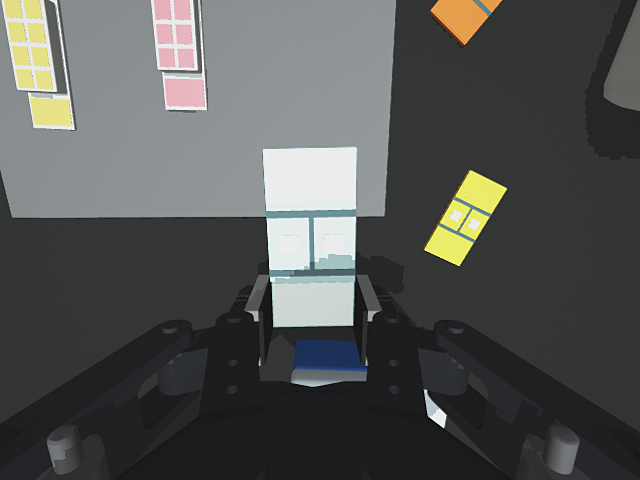

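The chamber is held level by its front end, with corners near (263,149), (357,148), (354,327) and (273,327), as predicted. Next, measure the in-hand offset and carry it over.

```bash
cat >> h.py <<'E'
BAY=np.array([529.4,160.9]); BY=0.092; KEY=np.array([463.2,281.2])
E
python3 - <<'E'
from h import *
import pickle
np.set_printoptions(precision=2,suppress=True)
c,o=pickle.load(open('g.pkl','rb')); im=cv2.imread('pics/g0.png')
p=refine(im,[(263,149),(357,148),(354,326),(273,326)],4); P=plane(c,p,o['tool_pos'][2]+2.5)
print(p); L=(R.from_euler('z',-.05).apply(P-o['tool_pos']))[:,:2]; print(L)
r=(L[0]+L[1])/2; f=np.array([(L[2]+L[3])/2])[0]; a=r-f
m=im[200:320,240:380]
dy=np.arctan2(-(L[0]-L[1])[0],(L[0]-L[1])[1]); print('yaw via rear edge',dy,'via axis',np.arctan2(a[1],a[0]),'len',np.linalg.norm(a),'centre x from rear',r[0]-38, r[1])
q=down(BY); t=at(BAY,BY,-27)
arm.move_ptp((*t,150),q); arm.hold(.2); o=arm.observe(); print(o['width'],o['tool_pos'],o['time_s'])
E
```

```text
[[262.54 148.53]
 [355.95 146.63]
 [352.65 325.27]
 [272.7  326.46]]
[[ 64.78  17.82]
 [ 65.51 -17.29]
 [ -9.63 -18.51]
 [-10.26  16.31]]
yaw via rear edge 0.02062787901995886 via axis 0.0181923678577021 len 75.10198202995294 centre x from rear 27.145262203421282 0.26472870118787206
34.93877220607505 [502.72 157.79 149.97] 24.0083
```

```bash
python3 - <<'E'
from h import *
import pickle
np.set_printoptions(precision=2,suppress=True)
y=BY-.018; t=at(BAY,y,-27.3,.4)
arm.move_l((*t,105),feed=90,orientation=down(y)); arm.move_l((*t,93.5),feed=40); arm.hold(.2); b=arm.observe()['force']; z=93.5
while z>89.6:
    z-=.4; arm.move_l((*t,z),feed=20); f=arm.observe()['force']-b
    if np.linalg.norm(f)>1.5: break
o=arm.observe(); print('contact',z,f,o['tool_pos'],o['width'])
arm.gripper_to(42); arm.hold(.15)
arm.move_l((*t,130),feed=60)
v=at(BAY,BY,-60); arm.move_l((*v,170),feed=150,orientation=down(BY)); arm.hold(.2); c=cam('wrist'); im=arm.capture('wrist')
cv2.imwrite('pics/p0.png',im); pickle.dump(c,open('p.pkl','wb')); print(arm.observe()['time_s'])
print(proj(c,[(*at(BAY,BY,x,y),93.5) for x,y in((38,18),(38,-18),(-38,-18),(-38,18))]))
cv2.imwrite('pics/p0c.png',cv2.resize(im[40:340,200:440],None,fx=2,fy=2))
E
```

```text
contact 91.49999999999997 [-0.4  -0.85  3.12] [502.2  159.31  91.63] 34.87941050140586
28.4667
[[279.47  87.27]
 [341.94  87.32]
 [339.06 216.46]
 [282.54 216.43]]
```

View pics/p0c.png

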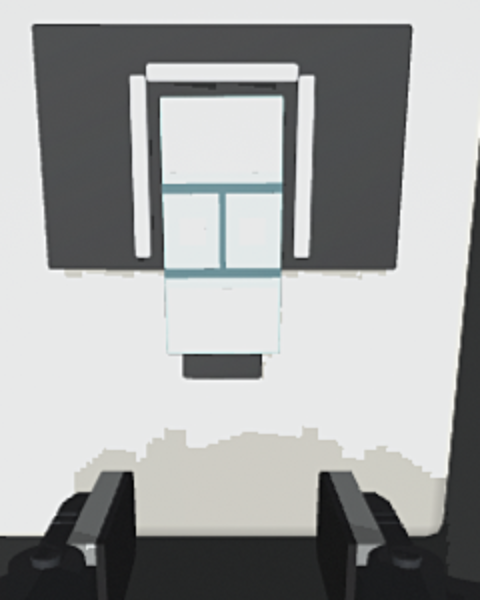

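The chamber lies flat between the guides, with corners within 1 px of the prediction, so it is centred over the window. Now the key, under force control: contact, first click, hold.

```bash
python3 - <<'E'
from h import *
np.set_printoptions(precision=2,suppress=True)
arm.gripper_to(0,20)
k=KEY; q=down(BY)
arm.move_ptp((*k,130),q); arm.move_l((*k,106),feed=60); arm.hold(.3); b=fz(); z=106; log=[]
while z>94:
    z-=.5; arm.move_l((*k,z),feed=25); arm.hold(.05); o=arm.observe(); f=o['force'][2]-b; log.append((z,round(o['tool_pos'][2],2),round(f,2)))
    if f>4.6: break
print(log)
for i in range(3):
    arm.hold(.5); o=arm.observe(); print(z,o['tool_pos'],o['force'][2]-b,o['time_s'])
open('kb','w').write(f'{z} {b}')
E
```

```text
[(105.5, np.float64(105.48), np.float64(0.17)), (105.0, np.float64(105.01), np.float64(-0.32)), (104.5, np.float64(104.48), np.float64(-0.57)), (104.0, np.float64(103.99), np.float64(-0.78)), (103.5, np.float64(103.49), np.float64(0.5)), (103.0, np.float64(103.0), np.float64(-0.3)), (102.5, np.float64(102.52), np.float64(-0.2)), (102.0, np.float64(102.05), np.float64(0.42)), (101.5, np.float64(101.53), np.float64(0.44)), (101.0, np.float64(101.04), np.float64(0.82)), (100.5, np.float64(100.52), np.float64(-0.02)), (100.0, np.float64(100.02), np.float64(1.42)), (99.5, np.float64(99.5), np.float64(-0.21)), (99.0, np.float64(99.01), np.float64(1.38)), (98.5, np.float64(98.52), np.float64(1.6)), (98.0, np.float64(98.06), np.float64(1.88)), (97.5, np.float64(97.88), np.float64(8.35))]
97.5 [463.26 281.24  97.89] 7.677732709472902 35.9833
97.5 [463.26 281.24  97.86] 9.514358889386608 36.4833
97.5 [463.24 281.23  97.86] 9.029801768675986 36.9833
```

```bash
python3 - <<'E'
from h import *
z,b=map(float,open('kb').read().split()); k=KEY
arm.move_l((*k,97.65),feed=10)
F=[]
for i in range(14): arm.hold(.1); o=arm.observe(); F.append((round(o['force'][2]-b,1),round(o['tool_pos'][2],2)))
print(F,o['time_s'])
z=97.5; log=[]
while z>90.5:
    z-=.5; arm.move_l((*k,z),feed=25); o=arm.observe(); f=o['force'][2]-b; log.append((z,round(o['tool_pos'][2],2),round(f,1)))
    if f>20 or (o['tool_pos'][2]-z>.75): break
arm.hold(.3); o=arm.observe(); print(log,o['tool_pos'],o['force'][2]-b)
arm.move_l((*k,106),feed=40); arm.move_l((*k,180),feed=150); arm.hold(.2); print(arm.observe()['force'],arm.observe()['time_s'])
v=at(BAY,BY,-90); arm.move_l((*v,200),feed=200); arm.hold(.2)
im=arm.capture('wrist'); cv2.imwrite('pics/f0.png',im)
E
```

```text
[(np.float64(6.6), np.float64(97.95)), (np.float64(6.9), np.float64(97.93)), (np.float64(6.4), np.float64(97.97)), (np.float64(7.0), np.float64(97.95)), (np.float64(6.1), np.float64(97.92)), (np.float64(6.9), np.float64(97.94)), (np.float64(6.9), np.float64(97.96)), (np.float64(6.9), np.float64(97.92)), (np.float64(7.2), np.float64(97.92)), (np.float64(6.9), np.float64(97.95)), (np.float64(6.6), np.float64(97.94)), (np.float64(7.4), np.float64(97.94)), (np.float64(6.5), np.float64(97.97)), (np.float64(7.0), np.float64(97.94))] 38.6333
[(97.0, np.float64(97.38), np.float64(8.5)), (96.5, np.float64(96.9), np.float64(8.4)), (96.0, np.float64(96.43), np.float64(9.9)), (95.5, np.float64(95.96), np.float64(9.8)), (95.0, np.float64(95.47), np.float64(10.7)), (94.5, np.float64(95.03), np.float64(11.0)), (94.0, np.float64(94.56), np.float64(11.0)), (93.5, np.float64(94.09), np.float64(10.5)), (93.0, np.float64(93.6), np.float64(11.8)), (92.5, np.float64(93.16), np.float64(12.2)), (92.0, np.float64(92.77), np.float64(13.8))] [463.32027868 281.25323424  92.75914573] 13.951992153210306
[ 0.2661773   0.14983892 -0.29330547] 43.025
```

View pics/f0.png

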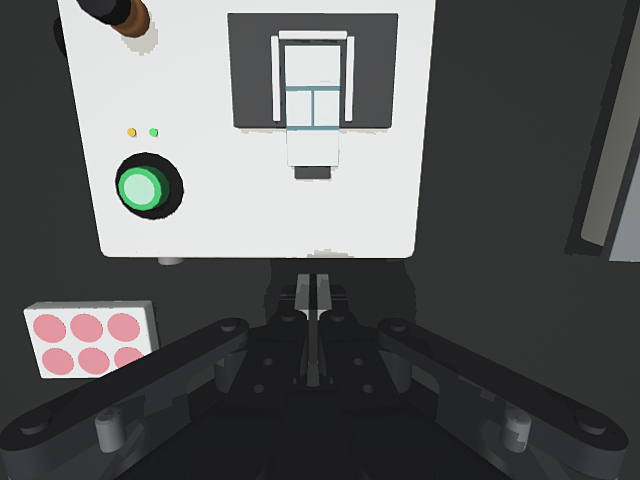

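The picture shows the chamber at (313,105) still flat between the guides, the key up again at (140,187), and the other ware untouched. The second stage travelled its full 5 mm to the stop: at the last step the force rose faster, to 13.9 N, and the arm's lag jumped. Handing in.

```bash
python3 - <<'E'
from bench import arm
print(arm.finish_job())
E
```

```text
the job is handed in; nothing more can be done
None
```

The job is handed in at about 43 s of the 64 s: the chamber lies flat and centred over the lens window, and the key was held at its first click for about 3 s, pressed fully home (judged from about 5 mm of travel and 13.9 N at the stop) and let up again.

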